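Close up the parts chest

TASK

Close up the small parts chest on the bench: push the trays that stick out fully home into their bays, and only then push the open lid down until it is shut, without slamming it. Do all of it by pushing with the fingers: no tray is lifted, and the things standing around the chest stay where they are.

Things in the scene. Friction and masses are not known exactly. Their poses are not given: they have to be found in the camera images.
- chest: Plywood chest fixed to the bench: 152 deep (x) x 254 wide (y) x 66 mm high without lid. Origin: centre of its underside, on the bench; x points from the open front (edge at x=-76) to the rear. Three 74 mm wide bays at y=+82, 0, -82, open at top and front; floor 6 thick; outer and rear walls 8 thick, 66 high; dividers 8 thick, 58 high. The bays' stop (rear wall's inner face) is at x=+68.
- lid (a joint): Hinge of the plywood lid, rad: 0 shut (level), grows as it opens upward, 1.57 upright. Lid 162 mm long from the hinge, 254 wide, 8 thick (lower face level with the hinge line); a lip under its free edge hangs 22 mm down over the tray fronts when shut, so it cannot shut over a tray that sticks out. Stiff hinge: stays where left, closes with 5 N or less pushed near the free edge.
- lid_edge (a point): The middle of the lid's free edge, on its outer (upper when shut) face, 162 mm from the hinge line. Its axes: x from the free edge towards the hinge, z out of the lid's outer face.
- hinge (a point): The middle of the lid's hinge line, at chest x = +76 mm, 66 mm above the bench, with the chest's axes.
- tray_1: One of three like pale wooden trays, loose, one in each bay (any order): 140 long (x) x 70 wide (y) mm; 54 high all round; front board 8, sides 5, back 6 thick. About 0.24 kg; needs 2 to 5 N to slide in. Origin: centre of underside, 6 mm above the bench. Home, its back touches the stop: origin at chest x=-2, front face at -72.
- tray_1_front (a point): The middle of the outer face of tray_1's front board, 30 mm above its underside (36 mm above the bench); 70 mm in front of the tray's origin.
- tray_2: One of three like pale wooden trays, loose, one in each bay (any order): 140 long (x) x 70 wide (y) mm; 54 high all round; front board 8, sides 5, back 6 thick. About 0.24 kg; needs 2 to 5 N to slide in. Origin: centre of underside, 6 mm above the bench. Home, its back touches the stop: origin at chest x=-2, front face at -72.
- tray_2_front (a point): The middle of the outer face of tray_2's front board, 30 mm above its underside (36 mm above the bench); 70 mm in front of the tray's origin.
- tray_3: One of three like pale wooden trays, loose, one in each bay (any order): 140 long (x) x 70 wide (y) mm; 54 high all round; front board 8, sides 5, back 6 thick. About 0.24 kg; needs 2 to 5 N to slide in. Origin: centre of underside, 6 mm above the bench. Home, its back touches the stop: origin at chest x=-2, front face at -72.
- tray_3_front (a point): The middle of the outer face of tray_3's front board, 30 mm above its underside (36 mm above the bench); 70 mm in front of the tray's origin.
- glue: Bystander: white glue bottle with a cap, 52 mm in diameter, 140 mm high, standing beside the chest. Origin: centre of its underside.
- spool: Bystander: reel of copper wire with black flanges, 72 mm in diameter, 50 mm high, standing beside the chest. Origin: centre of its underside.
- tape: Bystander: tape measure in a yellow case, 62 x 34 x 60 mm high, standing beside the chest. Origin: centre of its underside.
Mind the look-alikes: they are no part of the job. Leave any pink look-alike of the tray_2 alone.

How it is judged (in metres and radians):
On the way, in this order (a step that is already met when the one before it is completed fails the run):
1. all three trays are home (within 6.5 mm of the stop) while the lid still stands open (more than 0.5 rad) (x of each of tray_1_front, tray_2_front, tray_3_front in the frame of chest above -0.0785 m and z of each of tray_1_front, tray_2_front, tray_3_front in the frame of chest below 0.044 m and value of joint lid above 0.5 rad), for 0.2 s.
2. the lid is shut (value of joint lid below 0.05 rad), for 0.2 s.
At the end, for the whole second after the job is handed in: All three trays are in their bays, home within 6.5 mm of the stop and down on the floor; the lid is shut (below 0.05 rad, 8 mm at its edge); all at rest (x of each of tray_1_front, tray_2_front, tray_3_front in the frame of chest above -0.0785 m and z of each of tray_1_front, tray_2_front, tray_3_front in the frame of chest below 0.044 m and value of joint lid below 0.05 rad and velocity of joint lid below 0.05 rad/s and linear speed of each of tray_1, tray_2, tray_3 below 0.02 m/s); the robot touches nothing.
It fails at once if a tray is lifted (more than 15 mm) (height (world z) of any of tray_1, tray_2, tray_3 above 0.021 m or height (world z) of any of tray_1_front, tray_2_front, tray_3_front above 0.056 m).
It fails at once if the lid is slammed (faster than 3 rad/s) (velocity of joint lid below -3 rad/s).
It fails at once if the glue is moved more than 25 mm or tipped (distance of glue from where it was at the start of the episode above 0.025 m or angle between glue's own z axis and vertical above 0.3 rad).
It fails at once if the spool is moved more than 25 mm or tipped (distance of spool from where it was at the start of the episode above 0.025 m or angle between spool's own z axis and vertical above 0.3 rad).
It fails at once if the tape is moved more than 25 mm or tipped (distance of tape from where it was at the start of the episode above 0.025 m or angle between tape's own z axis and vertical above 0.3 rad).
It also fails if it takes over 58 s, if anything falls off the work surface, if the arm or the gripper's body presses on something with over 40 N, if the wrist force passes 120 N, or if a joint passes its speed limit or range.

ROBOT

A 6-joint arm with a two-finger parallel gripper is mounted at the origin on the work surface. World frame = base frame: x ahead of the robot, y to its left, z up, the work surface at z = 0. Lengths are in m, angles in degrees, forces in N, time in s.
With the tool pointing down it reaches from about 0.35 to 0.875 m from the base axis. Payload 4.2 kg.
Tool frame: the origin (TCP) lies on the front face of the gripper's body, between the roots of the fingers; the fingertips stand 70 mm ahead of it and the grasp point (between the pads) lies 51 mm ahead of it; z points along the fingers, y is the line along which they close (so a half turn about z gives the same grasp; the last joint's range is limited). The gripper opens to 87 mm and grips with 3 to 60 N. Pads are 19 mm wide; open, the fingers measure 117 mm over their backs; the gripper's body (75 mm by 190 mm) begins 51 mm behind the grasp point.
Start: joints at [-60.756, 22.042, 0.453, 0, -68.411, -14.817], TCP at [0.156, -0.605, 0.292] pointing down, gripper open.
Joint ranges: [-179.83, 179.83], [-69.29, 118.12], [-61.27, 80.66], [-181.25, 117.63], [-171.15, -9.14], [-177.46, 177.46]. Speed limits (degrees/s): [159.86, 159.86, 180, 180, 180, 180].

INTERFACE

Orientations are given as a 3x3 rotation matrix whose columns are the frame's x, y, z axes.
In Python, from station import r gives the robot as it stands.
- The arm moves only by the shell command python3 -m pendant 'ROWS' [OPENING]. ROWS is JSON, a list of rows, each a list of 2 entries, a list of its own where there are three numbers: the shift along the tool's x, y, z in mm, then the turn, a rotation vector about the tool's x, y, z in rad. A call has 1 to 10 rows; each row is the pose to reach, as a shift and turn from the pose commanded when the call began, along the tool's axes at that moment; what a row does not reach only later rows make up. A row lasts 1/10 s, in which the tool goes at most 50 mm and 8.59 degrees, less where a joint would pass 70% of its speed; a pose out of reach is approached as far as the arm can. A call with a gripper value outside its range is refused whole. OPENING is the opening, from 0 (shut) to 1 (fully open), set as the call begins (- or left out, the last holds). The fingers move at their own pace and stop on an object; the grip force is fixed at half the most. Time passes only in rows, so rows that repeat a pose let the fingers close. It gives the time, the measured TCP pose, the force, the opening and the grip force at its end, in the units of the state.
- r.sense(): the state, without advancing time (a new reading comes with each control period).
- r.capture(name): name is "scene" or "top" or "wrist"; returns a dict with "frame" (384x512x3 uint8, red, green, blue), "vertical_fov" (degrees; the focal length in pixels is half the picture's height over the tangent of half this angle, whatever the lens; pixels are square), "cx", "cy" (the principal point, pixels), "rvec" (rotation vector, rad) and "tvec" (3), from world to camera coordinates, as OpenCV has them. Camera axes: x right, y down, z forward; pixel columns grow to the right and rows downward; lengths in m; the calibration is good to about 2 mm. A picture is of the moment at which its call begins. There is no depth.
- r.finish_job(): hands the job in; it is judged then, once.
The state is a dict: "time_s": time; "joints": joint angles; "joint_velocities": joint speeds; "effort": joint torques, N m; "tcp_pos": TCP position; "ee_rot": TCP orientation; "wrist_force": force on the tool from outside, world axes, zero at the start; "moment": the same for the moment, N m; "gripper_width": opening from 0.0 (shut) to 1.0 (fully open); "gripper_force": force on a finger pad.
Only numpy, scipy, OpenCV 4.12 (cv2) and the standard library are available. Lean on these libraries where they do the work, as an engineer would, in place of code of your own. Each camera call takes 0.05 s, during which the arm holds its last target. There are 200 camera calls.

## Working session

There is one attempt and no reset: what is moved stays moved. The work goes in short steps, Python scripts to look and compute and a shell command to move; the robot and the scene stay as the last step left them, time stands still between calls to the robot, and variables do not carry over. Pictures are saved under pics/ and viewed, at most 10 in all, crops included, and the job is handed in when it is done.

```bash
mkdir -p pics; ls; python3 - <<'E'
from station import r
import cv2,numpy as np,pickle
d={}
for n in("scene","top"):
    c=r.capture(n);d[n]=c;cv2.imwrite(f"pics/{n}0.png",c["frame"][:,:,::-1])
    print(n,c["vertical_fov"],c["cx"],c["cy"],c["rvec"],c["tvec"])
pickle.dump(d,open("c0.pkl","wb"))
s=r.sense();print(s["time_s"],s["tcp_pos"],s["ee_rot"],s["wrist_force"])
E
```

```text
pics
scene 53.46492494338832 256.8498277339625 187.25143964113752 [ 2.24755395 -1.06984664  0.35874328] [-0.32853878  0.43024099  0.50455422]
top 53.28705258751878 258.2838655002308 190.29232022983027 [ 2.18565948 -2.13113444  0.05059023] [0.0564223  0.57377229 0.87732038]
0.1 [ 0.15562043 -0.60490386  0.29125808] [[-9.68511066e-01 -2.48969763e-01 -6.10789360e-04]
 [-2.48970483e-01  9.68509233e-01  1.88801881e-03]
 [ 1.21495539e-04  1.98063563e-03 -9.99998031e-01]] [-0.1127401  -0.47239558  0.44731293]
```

View pics/scene0.png

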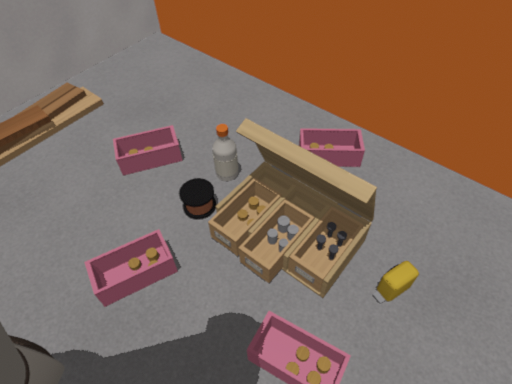

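View pics/top0.png

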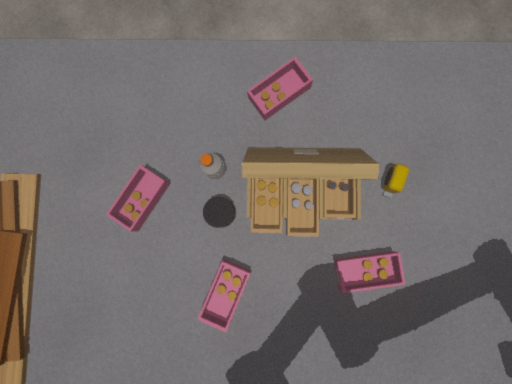

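The chest spans about (245-360, 150-235) in the top view. The left and middle trays stick out and the right one is nearly home. The lid stands about upright, and the glue and spool are to its left with the tape to its right. I'll zoom in on both views.

```bash
python3 - <<'E'
import cv2,pickle,numpy as np
d=pickle.load(open("c0.pkl","rb"))
a=d["top"]["frame"][130:250,190:420,::-1];b=d["scene"]["frame"][110:300,180:420,::-1]
cv2.imwrite("pics/topz.png",cv2.resize(a,None,fx=3.4,fy=3.4,interpolation=2));cv2.imwrite("pics/scz.png",cv2.resize(b,None,fx=3,fy=3,interpolation=2))
E
cat > h.py <<'E'
import cv2,numpy as np
def cam(c):
    f=192/np.tan(np.radians(c["vertical_fov"])/2)
    return np.array([[f,0,c["cx"]],[0,f,c["cy"]],[0,0,1]]),cv2.Rodrigues(np.array(c["rvec"],float))[0],np.array(c["tvec"],float)
def ray(c,u,v):
    K,R,t=cam(c);return -R.T@t,R.T@np.linalg.solve(K,[u,v,1.])
def onz(c,u,v,z):
    o,d=ray(c,u,v);return o+d*(z-o[2])/d[2]
def proj(c,P):
    K,R,t=cam(c);return cv2.projectPoints(np.array(P,float).reshape(-1,1,3),R,t,K,None)[0].reshape(-1,2)
def tri(c1,p1,c2,p2):
    K,R,t=cam(c1);K2,R2,t2=cam(c2)
    X=cv2.triangulatePoints(K@np.c_[R,t],K2@np.c_[R2,t2],np.array(p1,float).reshape(2,1),np.array(p2,float).reshape(2,1))
    return (X[:3]/X[3]).ravel()
E
```

```text
(no output)
```

View pics/topz.png

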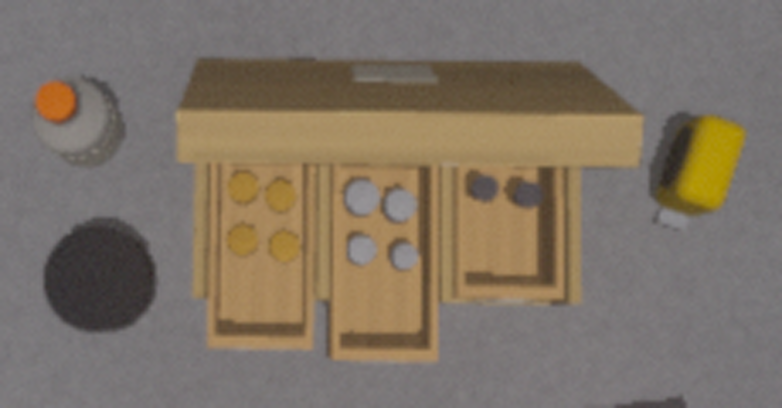

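View pics/scz.png

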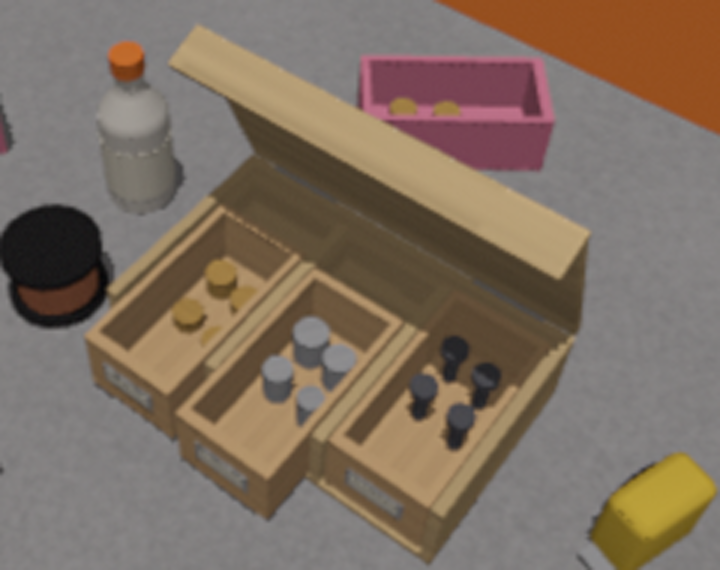

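```bash
python3 - <<'E'
import pickle,numpy as np
from h import *
np.set_printoptions(precision=4,suppress=True)
d=pickle.load(open("c0.pkl","rb"));T,S=d["top"],d["scene"]
t=lambda u,v:((u+.5)/3.4-.5+190,(v+.5)/3.4-.5+130)
s=lambda u,v:((u+.5)/3-.5+180,(v+.5)/3-.5+110)
for n,p,z in[("trayL fl",(208,347),.06),("trayL fr",(314,347),.06),("trayM fl",(330,359),.06),("trayM fr",(437,359),.06),("trayR fl",(455,298),.06),("trayR fr",(558,298),.06),
 ("chest FL",(193,298),.066),("chest FR",(580,302),.066),("glue cap",(56,100),.14),("spool",(100,277),.05),("tape",(705,165),.06)]:
    print(n,onz(T,*t(*p),z))
for n,p,q in[("lid lip L front",(177,163),(170,65)),("lid L outer",(177,110),(200,25)),("lid R lipfront",(640,165),(560,275)),("lid R outer",(642,112),(588,238)),("chestFR",(580,302),(430,560))]:
    print(n,tri(T,t(*p),S,s(*q)))
for n,p,z in[("L fl",(92,340),.06),("L fr",(177,390),.06),("M fl",(183,405),.06),("M fr",(275,465),.06),("R fl",(330,433),.06),("R fr",(425,500),.06),("chest FR",(433,510),.066),("chest FL",(110,290),.066)]:
    print("scene",n,onz(S,*s(*p),z))
E
```

```text
trayL fl [0.4753 0.0838 0.06  ]
trayL fr [0.4772 0.0138 0.06  ]
trayM fl [0.4697 0.0031 0.06  ]
trayM fr [ 0.4716 -0.0671  0.06  ]
trayR fl [ 0.5119 -0.0784  0.06  ]
trayR fr [ 0.5137 -0.1457  0.06  ]
chest FL [0.5073 0.0943 0.066 ]
chest FR [ 0.5114 -0.1587  0.066 ]
glue cap [0.6252 0.1769 0.14  ]
spool [0.52   0.1587 0.05  ]
tape [ 0.6039 -0.2414  0.06  ]
lid lip L front [0.5808 0.0951 0.2059]
lid L outer [0.6087 0.0952 0.2172]
lid R lipfront [ 0.5839 -0.158   0.2099]
lid R outer [ 0.6126 -0.1582  0.2112]
chestFR [ 0.5083 -0.1645  0.0208]
scene L fl [0.4752 0.0779 0.06  ]
scene L fr [0.4813 0.0121 0.06  ]
scene M fl [0.4756 0.0024 0.06  ]
scene M fr [ 0.4789 -0.0653  0.06  ]
scene R fl [ 0.5157 -0.0776  0.06  ]
scene R fr [ 0.5148 -0.1447  0.06  ]
scene chest FR [ 0.5096 -0.1525  0.066 ]
scene chest FL [0.5079 0.0923 0.066 ]
```

```bash
python3 -m pendant '[[[-204,264,10],[0,0,0.12]],[[-204,264,10],[0,0,0.12]],[[-204,264,10],[0,0,0.12]],[[-204,264,10],[0,0,0.12]],[[-204,264,10],[0,0,0.12]],[[-204,264,10],[0,0,0.12]],[[-204,264,10],[0,0,0.12]],[[-204,264,10],[0,0,0.12]]]' 1; python3 - <<'E'
from station import r
import numpy as np
s=r.sense();R=np.array(s["ee_rot"]);print(R.round(3),s["tcp_pos"]);print(R.T@(np.array([.415,.0085,.2])-s["tcp_pos"])*1000)
E
```

```text
time_s: 0.9
tcp_pos: [0.2881, -0.2959, 0.2822]
ee_rot: [[-0.991, -0.137, 0.0], [-0.137, 0.991, 0.001], [-0.001, 0.001, -1.0]]
wrist_force: [0.3, 0.1, 0.4]
gripper_width: 0.998
gripper_force: 0.0
[[-0.991 -0.137  0.   ]
 [-0.137  0.991  0.001]
 [-0.001  0.001 -1.   ]] [ 0.28806461 -0.29588783  0.2822276 ]
[-167.33293467  284.11592463   82.48485993]
```

```bash
python3 -m pendant '[[[-167,284,40],[0,0,0.121]],[[-167,284,60],[0,0,0.121]],[[-167,284,82],[0,0,0.121]],[[-167,284,82],[0,0,0.121]],[[-167,284,82],[0,0,0.121]],[[-167,284,82],[0,0,0.121]],[[-167,284,82],[0,0,0.121]],[[-167,284,82],[0,0,0.121]],[[-167,284,82],[0,0,0.121]],[[-167,284,82],[0,0,0.121]]]'; python3 - <<'E'
from station import r
import cv2,pickle
c=r.capture("wrist");cv2.imwrite("pics/w1.png",c["frame"][:,:,::-1]);pickle.dump(c,open("w1.pkl","wb"))
E
```

```text
time_s: 1.9
tcp_pos: [0.4154, 0.0038, 0.2001]
ee_rot: [[-1.0, -0.01, -0.001], [-0.01, 1.0, -0.0], [0.001, -0.0, -1.0]]
wrist_force: [-0.4, 0.1, -0.1]
gripper_width: 0.994
gripper_force: 0.0
```

View pics/w1.png

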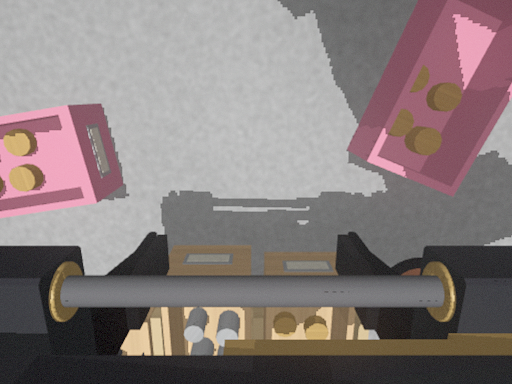

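The tray pair sits centred between the open fingers, with fronts at about (210,255) and (305,262). The pink decoys at (60,160) and (440,100) are clear of the fingers, so I'll lower the tool.

```bash
python3 -m pendant '[[[0,4,40],[0,0,0.005]],[[0,4,80],[0,0,0.005]],[[0,4,105],[0,0,0.005]],[[0,4,105],[0,0,0.005]],[[0,4,105],[0,0,0.005]]]'; python3 -m pendant '[[[-20,0,0],[0,0,0]],[[-35,0,0],[0,0,0]],[[-42,0,0],[0,0,0]],[[-47,0,0],[0,0,0]],[[-52,0,0],[0,0,0]],[[-57,0,0],[0,0,0]],[[-62,0,0],[0,0,0]],[[-67,0,0],[0,0,0]],[[-72,0,0],[0,0,0]],[[-75,0,0],[0,0,0]]]'
```

```text
time_s: 2.45
tcp_pos: [0.416, 0.008, 0.0959]
ee_rot: [[-1.0, -0.005, 0.0], [-0.005, 1.0, -0.0], [-0.0, -0.0, -1.0]]
wrist_force: [-0.2, 0.4, 1.2]
gripper_width: 1.002
gripper_force: 0.0
time_s: 3.45
tcp_pos: [0.4891, 0.0086, 0.0953]
ee_rot: [[-1.0, -0.005, -0.003], [-0.005, 1.0, -0.001], [0.003, -0.001, -1.0]]
wrist_force: [-5.6, -0.3, 3.2]
gripper_width: 1.003
gripper_force: 2.6
```

```bash
python3 -m pendant '[[[-4,0,0],[0,0,0.004]],[[-8,0,0],[0,0,0.008]],[[-10,0,0],[0,0,0.01]]]'; python3 -m pendant '[[[-2,0,0],[0,0,0]],[[-2,0,0],[0,0,0]]]';python3 -m pendant '[[[-2,0,0],[0,0,0]],[[-2,0,0],[0,0,0]]]'
```

```text
time_s: 3.75
tcp_pos: [0.4999, 0.0089, 0.0952]
ee_rot: [[-1.0, 0.005, -0.002], [0.005, 1.0, -0.0], [0.002, -0.0, -1.0]]
wrist_force: [-5.9, 0.1, 2.8]
gripper_width: 1.002
gripper_force: 3.5
time_s: 3.95
tcp_pos: [0.5001, 0.0088, 0.0949]
ee_rot: [[-1.0, 0.004, -0.006], [0.004, 1.0, -0.001], [0.006, -0.001, -1.0]]
wrist_force: [-8.5, 2.0, 5.6]
gripper_width: 0.997
gripper_force: 4.3
time_s: 4.15
tcp_pos: [0.5004, 0.0085, 0.0948]
ee_rot: [[-1.0, 0.003, -0.01], [0.003, 1.0, -0.002], [0.01, -0.002, -1.0]]
wrist_force: [-12.6, 3.2, 8.4]
gripper_width: 1.003
gripper_force: 6.4
```

```bash
python3 -m pendant '[[[1,0,0],[0,0,-0.02]],[[0,0,0],[0,0,-0.02]],[[-1,0,0],[0,0,-0.02]]]'; python3 -m pendant '[[[20,0,0],[0,0,0]],[[50,0,0],[0,0,0]],[[70,0,0],[0,0,0]],[[70,0,0],[0,0,0]]]'; python3 - <<'E'
from station import r
import cv2,pickle
d={}
for n in("scene","top"):
    c=r.capture(n);d[n]=c
pickle.dump(d,open("c1.pkl","wb"))
a=d["top"]["frame"][150:250,190:390,::-1];cv2.imwrite("pics/top1.png",cv2.resize(a,None,fx=4,fy=4,interpolation=2))
E
```

```text
time_s: 4.45
tcp_pos: [0.5009, 0.0083, 0.0946]
ee_rot: [[-1.0, -0.012, -0.011], [-0.012, 1.0, -0.002], [0.011, -0.002, -1.0]]
wrist_force: [-14.1, 2.5, 9.6]
gripper_width: 1.003
gripper_force: 7.0
time_s: 4.85
tcp_pos: [0.4342, 0.008, 0.0955]
ee_rot: [[-1.0, -0.017, 0.001], [-0.017, 1.0, 0.001], [-0.001, 0.001, -1.0]]
wrist_force: [0.5, -0.9, -0.6]
gripper_width: 1.002
gripper_force: 0.0
```

View pics/top1.png

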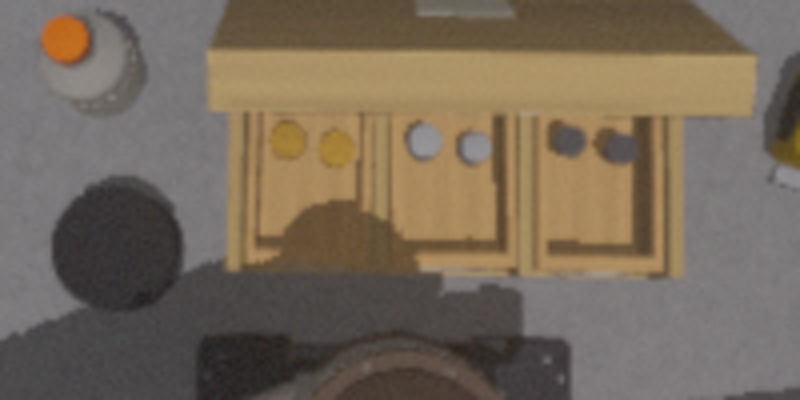

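All three trays look home, with front edges at rows 267-272 along the chest front. To be sure of the right one, I'll push the middle and right trays together, passing ahead of the pink decoy.

```bash
python3 -m pendant '[[[-46,0,0],[0,0,0]],[[-46,-40,0],[0,0,0]],[[-46,-81,0],[0,0,0]],[[-46,-81,0],[0,0,0]],[[-56,-81,0],[0,0,0]],[[-62,-81,0],[0,0,0]],[[-66,-81,0],[0,0,0]],[[-68,-81,0],[0,0,0]],[[-68,-81,0],[0,0,0]]]'; python3 -m pendant '[[[-2,0,0],[0,0,0]],[[-3,0,0],[0,0,0]]]'
```

```text
time_s: 5.85
tcp_pos: [0.5015, -0.0715, 0.0945]
ee_rot: [[-1.0, -0.017, -0.01], [-0.017, 1.0, -0.001], [0.01, -0.001, -1.0]]
wrist_force: [-9.0, -1.0, 5.9]
gripper_width: 1.005
gripper_force: 4.4
time_s: 6.05
tcp_pos: [0.5019, -0.0715, 0.0943]
ee_rot: [[-1.0, -0.017, -0.017], [-0.017, 1.0, -0.002], [0.017, -0.001, -1.0]]
wrist_force: [-15.0, 1.4, 12.9]
gripper_width: 1.002
gripper_force: 8.0
```

Both trays press against the stop at TCP x of about 0.5015, so they are home. Next I back off, rise, and cross over the lid to get behind it.

```bash
python3 -m pendant '[[[30,0,0],[0,0,0]],[[40,0,-30],[0,0,0]],[[40,0,-80],[0,0,0]],[[40,0,-130],[0,0,0]],[[40,0,-180],[0,0,0]],[[40,0,-225],[0,0,0]],[[40,0,-225],[0,0,0]]]'; python3 -m pendant '[[[-50,10,0],[0,0,0]],[[-100,20,0],[0,0,0]],[[-150,30,0],[0,0,0]],[[-200,38,0],[0,0,0]],[[-218,38,0],[0,0,0]],[[-218,38,0],[0,0,0]],[[-218,38,0],[0,0,0]]]';python3 - <<'E'
from station import r
import cv2,pickle
d={}
for n in("scene","top"):
    c=r.capture(n);d[n]=c
pickle.dump(d,open("c2.pkl","wb"))
a=d["scene"]["frame"][60:330,130:420,::-1];cv2.imwrite("pics/sc2.png",cv2.resize(a,None,fx=2,fy=2,interpolation=2))
E
```

```text
time_s: 6.75
tcp_pos: [0.4717, -0.0714, 0.328]
ee_rot: [[-1.0, -0.019, 0.017], [-0.019, 1.0, 0.001], [-0.017, 0.0, -1.0]]
wrist_force: [0.1, -0.4, -0.1]
gripper_width: 1.0
gripper_force: 0.0
time_s: 7.45
tcp_pos: [0.6857, -0.0299, 0.3188]
ee_rot: [[-1.0, -0.017, -0.002], [-0.017, 1.0, -0.0], [0.002, -0.0, -1.0]]
wrist_force: [0.4, 0.1, 0.4]
gripper_width: 1.001
gripper_force: 0.0
```

View pics/sc2.png

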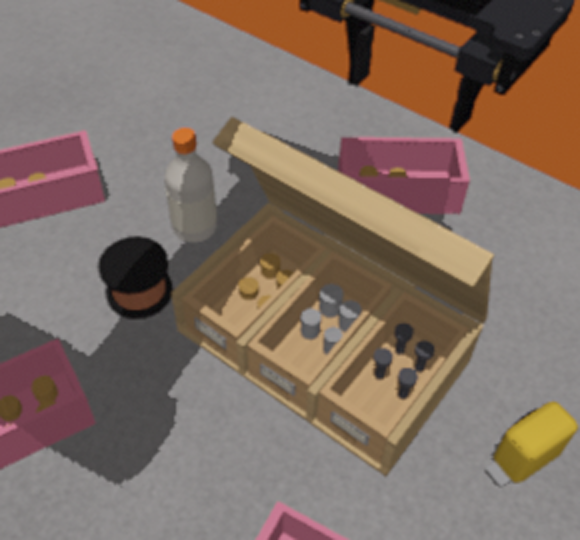

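All trays are home, with fronts flush at about (212,332), (278,380) and (350,425). The lid is open and the fingers are behind and above it. I'll lower them and make contact with the outer face.

```bash
python3 -m pendant '[[[0,0,30],[0,0,0]],[[0,0,52],[0,0,0]],[[15,0,52],[0,0,0]],[[30,0,52],[0,0,0]],[[40,0,52],[0,0,0]],[[45,0,52],[0,0,0]]]'; python3 -m pendant '[[[4,0,0],[0,0,0]],[[8,0,0],[0,0,0]],[[12,0,0],[0,0,0]]]'; python3 - <<'E'
import numpy as np
for th in np.arange(1.3,-.06,-.1):
    c,s=np.cos(th),np.sin(th);print(round(th,2),np.round([661-135*c+8*s+9.5,66+135*s+8*c+70],0))
E
```

```text
time_s: 8.15
tcp_pos: [0.6392, -0.0317, 0.2696]
ee_rot: [[-1.0, -0.016, 0.002], [-0.016, 1.0, 0.0], [-0.002, 0.0, -1.0]]
wrist_force: [-0.8, -0.1, 0.3]
gripper_width: 1.003
gripper_force: 0.0
time_s: 8.45
tcp_pos: [0.6283, -0.0319, 0.2683]
ee_rot: [[-1.0, -0.016, 0.0], [-0.016, 1.0, 0.0], [-0.0, 0.0, -1.0]]
wrist_force: [0.3, -0.9, 0.1]
gripper_width: 1.003
gripper_force: 0.0
1.3 [642. 268.]
1.2 [629. 265.]
1.1 [616. 260.]
1.0 [604. 254.]
0.9 [593. 247.]
0.8 [582. 238.]
0.7 [572. 229.]
0.6 [564. 219.]
0.5 [556. 208.]
0.4 [549. 196.]
0.3 [544. 184.]
0.2 [540. 171.]
0.1 [537. 157.]
-0.0 [536. 144.]
```

```bash
python3 -m pendant '[[[6,0,5],[0,0,0]],[[12,0,8],[0,0,0]],[[18,0,11],[0,0,0]],[[24,0,14],[0,0,0]],[[30,0,17],[0,0,0]],[[35,0,21],[0,0,0]]]'; python3 -m pendant '[[[5,0,4],[0,0,0]],[[11,0,9],[0,0,0]],[[16,0,13],[0,0,0]],[[21,0,18],[0,0,0]]]'
```

```text
time_s: 9.05
tcp_pos: [0.5928, -0.0324, 0.2469]
ee_rot: [[-1.0, -0.016, -0.0], [-0.016, 1.0, 0.0], [0.0, 0.0, -1.0]]
wrist_force: [0.6, 0.2, 1.1]
gripper_width: 1.0
gripper_force: 0.7
time_s: 9.45
tcp_pos: [0.572, -0.0327, 0.2288]
ee_rot: [[-1.0, -0.016, 0.0], [-0.016, 1.0, 0.0], [-0.0, 0.0, -1.0]]
wrist_force: [1.1, 0.6, 1.2]
gripper_width: 1.004
gripper_force: 0.5
```

```bash
python3 -m pendant '[[[4,0,5],[0,0,0]],[[8,0,10],[0,0,0]],[[12,0,15],[0,0,0]],[[16,0,21],[0,0,0]],[[20,0,27],[0,0,0]],[[23,0,33],[0,0,0]]]'; python3 -m pendant '[[[3,0,6],[0,0,0]],[[5,0,12],[0,0,0]],[[7,0,18],[0,0,0]],[[9,0,25],[0,0,0]],[[11,0,32],[0,0,0]],[[12,0,39],[0,0,0]]]'
```

```text
time_s: 10.05
tcp_pos: [0.549, -0.0332, 0.1957]
ee_rot: [[-1.0, -0.016, -0.0], [-0.016, 1.0, -0.0], [0.0, -0.0, -1.0]]
wrist_force: [1.7, -0.2, 1.5]
gripper_width: 1.0
gripper_force: 0.3
time_s: 10.65
tcp_pos: [0.5371, -0.0334, 0.1566]
ee_rot: [[-1.0, -0.016, -0.0], [-0.016, 1.0, -0.0], [0.0, -0.0, -1.0]]
wrist_force: [-0.1, -0.1, 0.8]
gripper_width: 0.999
gripper_force: 0.3
```

```bash
python3 - <<'E'
from station import r
import cv2
c=r.capture("scene");a=c["frame"][60:330,130:420,::-1];cv2.imwrite("pics/sc3.png",cv2.resize(a,None,fx=2,fy=2,interpolation=2))
E
```

```text
(no output)
```

View pics/sc3.png

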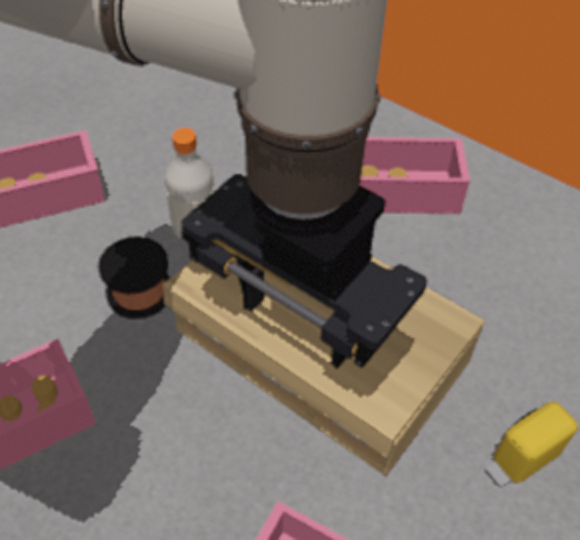

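The lid is nearly shut, with a small gap left along the front edge from (175,310) to (385,460). I'll press it down the rest of the way gently.

```bash
python3 -m pendant '[[[0,0,5],[0,0,0]],[[0,0,9],[0,0,0]],[[0,0,12],[0,0,0]],[[0,0,13],[0,0,0]]]'; python3 -m pendant '[[[0,0,1],[0,0,0]],[[0,0,2],[0,0,0]],[[0,0,2],[0,0,0]]]'
```

```text
time_s: 11.1
tcp_pos: [0.5373, -0.0333, 0.1441]
ee_rot: [[-1.0, -0.016, -0.001], [-0.016, 1.0, -0.0], [0.001, -0.0, -1.0]]
wrist_force: [-1.7, 0.8, 4.9]
gripper_width: 1.0
gripper_force: 2.4
time_s: 11.4
tcp_pos: [0.5373, -0.0333, 0.144]
ee_rot: [[-1.0, -0.016, 0.0], [-0.016, 1.0, -0.0], [-0.0, -0.0, -1.0]]
wrist_force: [-5.2, 0.3, 10.0]
gripper_width: 0.996
gripper_force: 5.4
```

The fingertips stopped at z = 0.074 m, which is the shut lid's top face, and the force is rising. I'll lift off and check.

```bash
python3 -m pendant '[[[0,0,-10],[0,0,0]],[[0,0,-50],[0,0,0]],[[0,0,-100],[0,0,0]],[[0,0,-140],[0,0,0]],[[0,0,-140],[0,0,0]],[[0,0,-140],[0,0,0]],[[0,0,-140],[0,0,0]],[[0,0,-140],[0,0,0]]]'; python3 - <<'E'
from station import r
import cv2
c=r.capture("scene");a=c["frame"][110:330,130:420,::-1];cv2.imwrite("pics/sc4.png",cv2.resize(a,None,fx=2.5,fy=2.5,interpolation=2))
E
```

```text
time_s: 12.2
tcp_pos: [0.5368, -0.0334, 0.2808]
ee_rot: [[-1.0, -0.016, -0.003], [-0.016, 1.0, -0.0], [0.003, -0.0, -1.0]]
wrist_force: [0.1, 0.3, 0.4]
gripper_width: 0.996
gripper_force: 0.0
```

View pics/sc4.png

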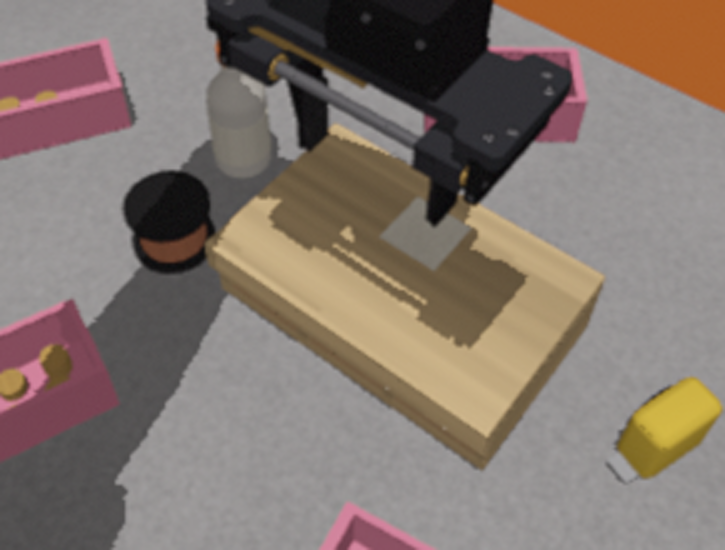

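The lid lies flat and shut, with its front edge running from (215,265) to (485,450). The glue, spool and tape are where they were, and the gripper is clear.

```bash
python3 -c "
from station import r
print(r.finish_job())"
```

```text
the job is handed in; nothing more can be done
None
```

I pushed all three trays home, then closed the lid gently until it was shut; the glue, spool and tape stayed put, and I handed the job in at about 12 s (no verdict was returned).

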